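Ready the pellet feeder: glass under the chute, dial to the mark

ROBOT

A 6-joint arm with a two-finger parallel gripper is mounted at the origin on the work surface. World frame = base frame: x ahead of the robot, y to its left, z up, the work surface at z = 0. Lengths are in mm, angles in rad, forces in N, time in s.
With the tool pointing down it reaches from about 400 to 925 mm from the base axis. Payload 12.5 kg.
Tool frame: the origin (TCP) lies on the centre line of the jaws, within the pads' length; the fingertips stand 17 mm ahead of it and the grasp point (between the pads) lies 2 mm behind it; z points along the fingers, y is the line along which they close (so a half turn about z gives the same grasp; the last joint's range is limited). The gripper opens to 95 mm and grips with 3 to 60 N. Pads are 20 mm wide; open, the fingers measure 119 mm over their backs; the gripper's body (75 mm by 180 mm) begins 59 mm behind the grasp point.
Start: joints at [1.161, 0.491, 1.559, -0, 1.092, -0.106], TCP at [186.95, 596.401, 231.661] pointing down, gripper open.
Joint ranges: [-3.1, 3.1], [-0.84, 2.19], [0.05, 2.79], [-1.13, 4.28], [0.06, 2.93], [-2.69, 2.69]. Speed limits (rad/s): [2.22, 2.22, 2.79, 3.14, 3.14, 3.14].

INTERFACE

Orientations are given as [roll, pitch, yaw] about the fixed x, y, z axes, in that order (R = Rz(yaw) Ry(pitch) Rx(roll)).
In Python, from cell import env gives the robot as it stands.
- The arm moves only by the tool drive_tool, never from a script. Its argument "deltas" is text: rows parted by semicolons, each of 4 numbers parted by spaces: the shift along the world's x, y, z normalised to -1 to 1, where 1 is 100 mm, then the turn about the world's z normalised to -1 to 1, where 1 is 180 degrees. A call has 1 to 10 rows; each row shifts and turns the commanded pose from where the row before left it; what a row does not reach is not made up. A row lasts 1/12 s, in which the tool goes at most 41.7 mm and 7.16 degrees, less where a joint would pass 70% of its speed; a pose out of reach is approached as far as the arm can. A call with a number of a shift or a turn outside -1 to 1 is refused whole. A call with a gripper value outside its range is refused whole. "gripper" is the closure, from 0 (fully open) to 1 (shut), set as the call begins (left out, the last holds). The fingers move at their own pace and stop on an object; the grip force is fixed at half the most. Time passes only in rows, so rows that do not move let the fingers close. It gives the time, the measured TCP pose, the force, the opening and the grip force at its end, in the units of the state.
- env.state(): the state, without advancing time (a new reading comes with each control period).
- env.read_camera(name): name is "side" or "top"; returns (picture, depth): 480x640x3 uint8, red, green, blue; 480x640 float32, mm along the optical axis (not along the pixel's ray), 0 where there is no reading.
- env.camera_params(name): a dict with "mtx" (3x3 intrinsics, pixels), "k1" (the pictures are not rectified: a ray, as slopes to the right and down, at radius r is drawn at 1 + k1 r^2 times it, then the intrinsics apply), "camera_from_world" (4x4, takes a point from world to camera coordinates). Camera axes: x right, y down, z forward; pixel columns grow to the right and rows downward; lengths in mm; the calibration is good to about 2 mm. A picture is of the moment at which its call begins. camera_params takes no time and is no camera call.
- env.job_done(): hands the job in; it is judged then, once.
The state is a dict: "t": time; "joints": joint angles; "qvel": joint speeds; "tau": joint torques, N m; "eef_pos": TCP position; "tcp_rot": TCP orientation; "ft_force": force on the tool from outside, world axes, zero at the start; "moment": the same for the moment, N m; "opening": opening from 0.0 (shut) to 1.0 (fully open); "grip_force": force on a finger pad.
Only numpy, scipy, OpenCV 4.12 (cv2) and the standard library are available. Lean on these libraries where they do the work, as an engineer would, in place of code of your own. Each camera call takes 0.05 s, during which the arm holds its last target. There are 200 camera calls.

TASK

Slide the wide squat glass beaker along the bench, without lifting it, right into the bay under the pelletiser's chute until it touches or almost touches the stop; it is thin glass, so push gently and never with more than about a kilogram's force. Then turn the dial on the control box clockwise until its pointer stands at the raised tooth of the set-point ring, and do not turn the feed up before the beaker is in place. Leave the other things on the bench where they are.

Things in the scene. Friction and masses are not known exactly. Their poses are not given: they have to be found in the camera images.
- beaker: wide squat empty beaker of clear thin glass, 90 mm outer diameter, 85 mm tall, wall 3 mm, about 0.2 kg; stands loose and upright on the bench. Too wide to be gripped across, breaks above about 10 N. Origin: centre of its underside, z up.
- station: fixed grey and blue pelletiser, 300 mm tall and 280 mm wide from y = +80 mm on, with a collecting bay at its foot. Origin: on the bench, where the beaker's origin is when it touches the stop centrally. The bay opens to -y; the beaker slides in along +y. Side rails 18 mm high, inner faces at x = -52 and +52 mm from y = -40 to +45, flaring to +-75 mm at y = -80.
- stop (a point): middle of the stop's face at bench level: a steel plate 124 mm wide, 50 mm high across the bay's end, facing the station's -y, 45 mm from the station's origin.
- chute_mouth (a point): lowest edge of the sloping chute's mouth, 15 mm beyond the station's origin and 115 mm above the bench; the chute, 58 mm wide, rises from here to the machine. Nothing overhangs the bay before it.
- console: fixed grey control box, 150 mm (x) by 140 mm (y), 50 mm tall, with the feed dial at the middle of its top. Origin: centre of its underside. Its -x side faces the robot.
- dial (a joint): angle in rad of the feed dial, a black knob: 0 = pointer towards the console's -x, grows clockwise seen from above, range 0 to 3.14. Stays where it is left.
- dial_axis (a point): point on the dial's vertical axis at the height to grip, 31 mm above the box's top. The grip is an upright bar 58 mm long, 16 mm thick, its top 43 mm above the box's top, on a disc of 64 mm diameter and 12 mm height. The bar lies along this point's x axis, which turns with the dial; the pointer is on its -x end.
- dial_pointer (a point): tip of the dial's pointer (nose with white line on the disc), 43 mm from the dial's axis, 12 mm above the box's top; turns with the dial.
- set_mark (a point): where the pointer's tip must come: 43 mm from the dial's axis, at the inner end of the one raised white tooth (22 x 8 mm, 12 mm high, pointing radially) on the flat dark set-point ring round the dial. The ring does not turn during the task.
- tall_beaker: bystander: narrow tall glass beaker, 48 mm diameter, 95 mm tall, loose. Origin: centre of its underside.
- jar: bystander: white plastic jar, 64 mm diameter, 85 mm tall, loose. Origin: centre of its underside.
- core: bystander: cardboard winding core standing on end, 66 mm diameter, 100 mm tall, loose. Origin: centre of its underside.
Not all that is in view belongs to the job. What is shaped like the beaker but red is not meant. Of the things shaped like the console, the grey one is meant.

How it is judged:
By the outcome, as a careful person would: the job done as asked, in the order asked, and still so for the second after the job is handed in, with the robot touching nothing.
It also fails if it takes over 70 s, if anything falls off the work surface, if the arm or the gripper's body presses on something with over 40 N, if the wrist force passes 120 N, or if a joint passes its speed limit or range.

## Working session

There is one attempt and no reset: what is moved stays moved. The work goes in short steps, Python scripts to look and compute and a tool call to move; the robot and the scene stay as the last step left them, time stands still between calls to the robot, and variables do not carry over. Pictures are saved under pics/ and viewed, at most 10 in all, crops included, and the job is handed in when it is done.

Besides the shell and the picture viewer there is one more tool, called after "Request:" as name(argument=value, ...) on one line, values as JSON. drive_tool: Moves the arm, as the interface text tells. Its arguments: {"type":"object","properties":{"deltas":{"type":"string"},"gripper":{"type":"number"}},"required":["deltas"]}

```bash
mkdir -p pics; cat > h.py <<'E'
import numpy as np, cv2
from cell import env
def grab(n,tag):
    im,d=env.read_camera(n); cv2.imwrite(f'pics/{tag}.png',im[:,:,::-1]); np.savez(f'pics/{tag}.npz',im=im,d=d); return im,d
def ray(n,u,v):
    p=env.camera_params(n);K=np.array(p['mtx']);T=np.array(p['camera_from_world'])
    x=cv2.undistortPoints(np.array([[[u,v]]],float),K,np.array([p['k1'],0,0,0.]),None)[0,0] if 0 else None
    s=np.array([(u-K[0,2])/K[0,0],(v-K[1,2])/K[1,1]]);q=s.copy()
    for _ in range(20): q=s/(1+p['k1']*(q@q))
    R=T[:3,:3];return -R.T@T[:3,3], R.T@np.r_[q,1]
def onz(n,u,v,z):
    c,d=ray(n,u,v);return c+d*(z-c[2])/d[2]
def atd(n,u,v,dep):
    c,d=ray(n,u,v);return c+d*dep
E
python3 -c "
from h import *
for n in('side','top'):
    im,d=grab(n,n+'0');p=env.camera_params(n);T=np.array(p['camera_from_world']);print(n,p['mtx'],p['k1'],(-T[:3,:3].T@T[:3,3]).round(),T[:3,:3].round(2).tolist())
s=env.state();print(s)"
```

```text
side [[524.29324503   0.         327.70424631]
 [  0.         524.29324503 237.37898761]
 [  0.           0.           1.        ]] -0.12352356419881858 [ -63. -617.  947.] [[0.73, -0.68, -0.01], [-0.51, -0.54, -0.67], [0.45, 0.5, -0.74]]
top [[496.48987651   0.         318.23686029]
 [  0.         496.48987651 239.90500863]
 [  0.           0.           1.        ]] -0.06081522657204605 [ 342.  -55. 1088.] [[0.01, -1.0, -0.02], [-0.99, -0.01, -0.12], [0.12, 0.02, -0.99]]
{'t': 0.1, 'joints': array([ 1.16136447e+00,  4.91532435e-01,  1.55938112e+00,  2.90853473e-05,
        1.09168527e+00, -1.05597100e-01]), 'qvel': array([ 0.00144358,  0.0009874 ,  0.00051907, -0.00052444,  0.00053077,
       -0.00054417]), 'tau': array([ 2.83790527e-03, -6.13622904e+01, -2.58608240e+01,  6.94035343e-02,
        4.70248132e-02, -4.63121944e-05]), 'eef_pos': array([186.88311218, 596.2077376 , 231.10211684]), 'tcp_rot': array([-3.14059480e+00, -1.31705130e-04,  2.83774441e+00]), 'ft_force': array([-0.2450156 ,  0.19600104,  0.24604495]), 'moment': array([ 0.03055558, -0.05780178, -0.00955953]), 'grip_force': 0.0, 'opening': 1.0009799695673627}
```

View pics/top0.png

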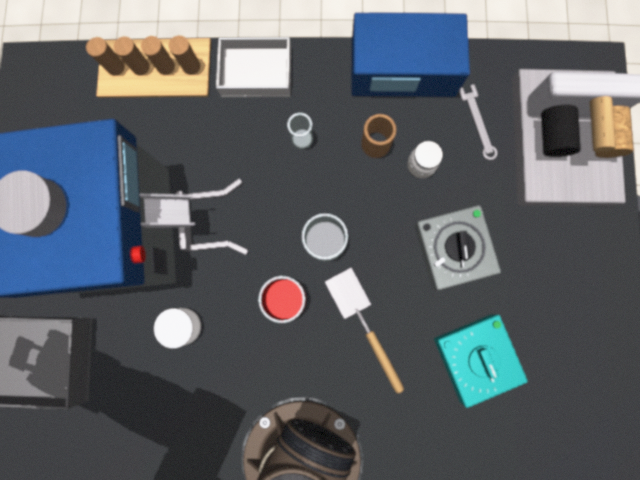

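View pics/side0.png

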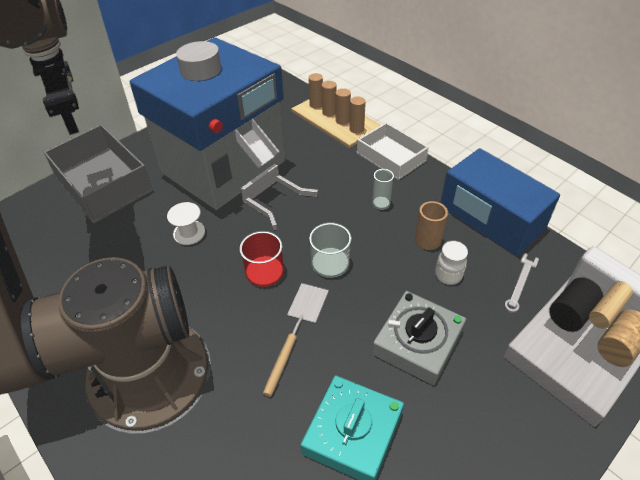

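The top view shows the beaker at (325,237), with the bay to its left: rail flares end at (240,182) and (245,250), stop near x≈183. The grey console is at (458,247), the red beaker at (282,299) and the jar at (426,160). Next I'll enlarge the bay and the dial.

```bash
python3 -c "
from h import *
t=cv2.imread('pics/top0.png');s=cv2.imread('pics/side0.png')
r=lambda a:cv2.resize(a,(400,300),interpolation=cv2.INTER_CUBIC)
o=np.vstack([np.hstack([r(t[165:270,130:270]),r(t[207:282,408:508])]),np.hstack([r(s[150:240,230:350]),r(s[285:375,365:485])])])
cv2.imwrite('pics/z1.png',o)"
```

```text
(no output)
```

View pics/z1.png

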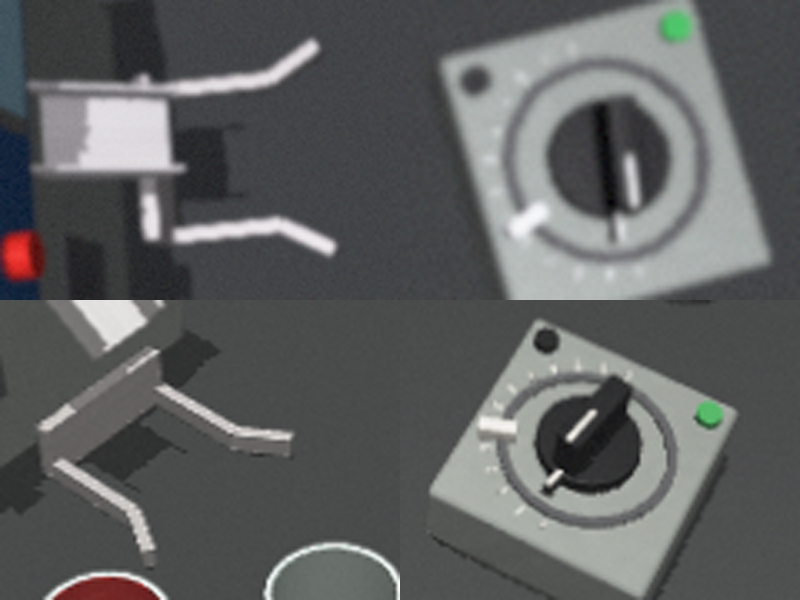

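The crops show the rails, the stop, the white tooth at top-view pixel (440,262), and the pointer nose at (462,267) pointing towards the robot, roughly -x. I'll turn these into positions.

```bash
python3 -c "
from h import *
def P(l,n,u,v,z): print(l,n,onz(n,u,v,z)[:2].round(1))
b=lambda x,y:(130+x/2.857,165+y/2.857)
for l,x,y in [('Utip',315,45),('Uknee',270,78),('Uend',170,88),('Ltip',332,248),('Lknee',280,222),('Lend',175,237)]: P(l,'top',*b(x,y),18)
P('stoptop','top',*b(158,237),50)
sb=lambda x,y:(230+x/3.333,150+(y-300)/3.333)
for l,x,y,z in [('Utip',290,438,18),('Uknee',235,430,18),('Uend',160,390,18),('Ltip',150,548,18),('Lknee',132,510,18),('Lend',60,465,18),('stopL',42,430,50),('stopR',158,352,50)]: P(l,'side',*sb(x,y),z)
d=lambda x,y:(408+(x-400)/4,207+y/4); e=lambda x,y:(365+(x-400)/3.333,285+(y-300)/3.333)
for l,a,c,z in [('tooth',(528,219),(497,428),62),('toothin',(546,206),(514,431),62),('nose',(613,240),(546,491),62),('disc',(608,158),(588,443),62),('c1',(442,60),(432,492),50),('c2',(690,0),(538,320),50),('c3',(770,262),(735,410),50)]:
  P(l,'top',*d(*a),z);P(l,'side',*e(*c),z)
for n,(x,y) in (('top',(325,237)),('side',(330,245))):
  im=cv2.imread(f'pics/{n}0.png').astype(int); m=((im.min(2)>(175)).astype('uint8'))
  w=np.zeros_like(m);w[y-40:y+40,x-32:x+32]=1;m*=w
  k,L,st,_=cv2.connectedComponentsWithStats(m);i=1+st[1:,4].argmax();v,u=np.where(L==i)
  p=np.array([onz(n,a,c,85)[:2] for a,c in zip(u,v)])
  (cx,cy),r=cv2.minEnclosingCircle(p.astype('f4'));print('beaker',n,cx,cy,r,len(u))
P('jar','top',428,152,85);P('red','top',282,299,85);P('core','top',380,127,100)
z=np.load('pics/top0.npz');print(z['d'][:,:].shape)
T=np.array(env.camera_params('top')['camera_from_world'])
"
```

```text
Utip top [597.2 145.7]
Uknee top [570.9 180. ]
Uend top [562.7 258.1]
Ltip top [439.4 127.7]
Lknee top [458.9 168.3]
Lend top [446.5 249.2]
stoptop top [443.3 252.9]
Utip side [595.8 141.8]
Uknee side [570.7 178.4]
Uend side [558.1 256.1]
Ltip side [441.2 124.7]
Lknee side [456.3 164.8]
Lend side [446.5 241.8]
stopL side [442.3 252.7]
stopR side [564.5 262.7]
tooth top [ 418.7 -282.1]
tooth side [ 417.6 -285. ]
toothin top [ 425.5 -291.5]
toothin side [ 423.3 -293.5]
nose top [ 408.2 -325.9]
nose side [ 406.1 -334.1]
disc top [ 450.8 -324.2]
disc side [ 449.  -329.6]
c1 top [ 503.2 -240.6]
c1 side [ 363.3 -284.3]
c2 top [ 536.7 -372.8]
c2 side [ 503.1 -243.7]
c3 top [ 398.2 -411.3]
c3 side [ 539.5 -373.1]
beaker top 467.27203369140625 -43.14588928222656 46.35328674316406 1235
beaker side 449.62677001953125 -64.69659423828125 72.90909576416016 310
jar top [ 645.1 -256.2]
red top [338.6  41.2]
core top [ 692.9 -155.2]
(480, 640)
```

Request:
drive_tool(deltas="0 0 .38 -.037;0 0 .38 -.037;0 0 .38 -.037;0 0 .38 -.037;0 0 .38 -.037;.14 -.37 0 -.037;.14 -.37 0 -.037;.14 -.37 0 -.037;.14 -.37 0 -.037;.14 -.37 0 -.037", gripper=0.41)

```text
t: 0.93
eef_pos: [257.0, 409.6, 421.4]
tcp_rot: [-3.141, 0.0, 1.67]
ft_force: [0.9, -0.1, 1.1]
opening: 0.592
grip_force: 0.0
```

Request:
drive_tool(deltas=".14 -.37 0 -.037;.14 -.37 0 -.037;.14 -.37 0 0;.14 -.37 0 0;.14 -.37 0 0;.14 -.37 0 0;.14 -.37 0 0;.14 -.37 0 0;.14 -.37 0 0;.14 -.37 0 0")

```text
t: 1.77
eef_pos: [396.9, 39.4, 421.7]
tcp_rot: [3.141, -0.0, 1.443]
ft_force: [1.0, 0.4, -0.5]
opening: 0.588
grip_force: 0.0
```

Request:
drive_tool(deltas=".15 -.4 0 0;.15 -.4 0 0;.15 -.4 0 0;.15 -.4 0 0;0 0 -.4 0;0 0 -.4 0;0 0 -.4 0;0 0 -.4 0;0 0 -.4 0;0 0 -.4 0")

```text
t: 2.6
eef_pos: [455.0, -114.5, 180.0]
tcp_rot: [3.141, 0.0, 1.443]
ft_force: [1.2, -0.7, 0.1]
opening: 0.591
grip_force: 0.0
```

Request:
drive_tool(deltas="0 0 -.4 0;0 0 -.4 0;0 0 -.4 0;0 0 -.2 0;0 0 0 0;0 0 0 0")

```text
t: 3.1
eef_pos: [455.1, -114.5, 41.2]
tcp_rot: [-3.139, -0.001, 1.443]
ft_force: [-0.2, 0.0, 0.7]
opening: 0.59
grip_force: 0.0
```

```bash
python3 -c "
from h import *
a,_=grab('top','top1');b,_=grab('side','side1')
r=lambda a:cv2.resize(a[:,:,::-1],(400,400),interpolation=cv2.INTER_CUBIC)
cv2.imwrite('pics/z2.png',np.hstack([r(a[170:330,250:410]),r(b[170:330,250:410])]))
s=env.state();print(s['eef_pos'],s['ft_force'])"
```

```text
[ 456.07387164 -114.86602981   42.93930358] [-0.07097317  0.1446469   0.48951034]
```

View pics/z2.png

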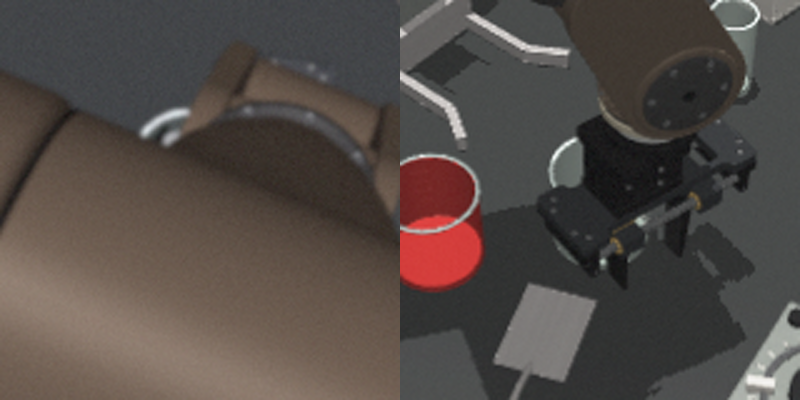

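The side view shows both fingers behind the beaker, clear of it, straddling its axis. I'll approach gently.

Request:
drive_tool(deltas=".01 .04 0 0;.01 .04 0 0;.01 .04 0 0;.01 .03 0 0;.01 .03 0 0;.01 .03 0 0;0 .03 0 0;0 .03 0 0;.01 .03 0 0;.01 .03 0 0")

```text
t: 4.03
eef_pos: [463.4, -81.4, 41.6]
tcp_rot: [-3.141, 0.0, 1.443]
ft_force: [-0.3, -1.8, 0.3]
opening: 0.589
grip_force: 1.0
```

Request:
drive_tool(deltas=".017 .05 0 0;.017 .05 0 0;.017 .05 0 0;.017 .05 0 0;.017 .05 0 0;.017 .05 0 0;.017 .05 0 0;.017 .05 0 0;.017 .05 0 0;.017 .05 0 0")

```text
t: 4.87
eef_pos: [480.6, -31.1, 41.7]
tcp_rot: [3.142, 0.0, 1.443]
ft_force: [0.1, -2.2, 0.9]
opening: 0.59
grip_force: 1.0
```

```bash
python3 -c "
from h import *
b,_=grab('side','side2');cv2.imwrite('pics/z3.png',cv2.resize(b[130:310,230:430,::-1],(600,540)))
s=env.state();print(s['eef_pos'],s['ft_force'])"
```

```text
[480.79949944 -30.57061895  41.66490461] [-0.13877933  0.65232343  0.16511084]
```

View pics/z3.png

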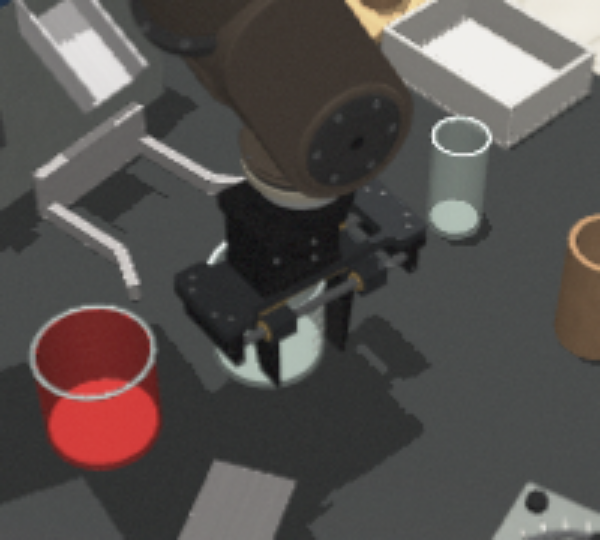

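The beaker sits centred in the finger cradle and is moving along. I'll continue to the bay entrance.

Request:
drive_tool(deltas=".017 .05 0 0;.017 .05 0 0;.017 .05 0 0;.017 .05 0 0;.017 .05 0 0;.017 .05 0 0;.017 .05 0 0;.017 .05 0 0;.017 .05 0 0;.017 .05 0 0")

```text
t: 5.75
eef_pos: [497.6, 18.9, 41.7]
tcp_rot: [3.142, -0.0, 1.443]
ft_force: [-0.2, -0.9, 0.0]
opening: 0.59
grip_force: 0.6
```

Request:
drive_tool(deltas=".017 .05 0 0;.017 .05 0 0;.017 .05 0 0;.017 .05 0 0;.017 .05 0 0;.017 .05 0 0;.017 .05 0 0;.017 .05 0 0;.017 .05 0 0;0 0 0 0")

```text
t: 6.58
eef_pos: [513.1, 64.2, 41.7]
tcp_rot: [3.141, -0.0, 1.444]
ft_force: [0.0, 0.0, -0.4]
opening: 0.588
grip_force: 0.0
```

```bash
python3 -c "
from h import *
b,_=grab('side','side3');a,_=grab('top','top3');cv2.imwrite('pics/z4.png',np.hstack([cv2.resize(i,(400,400),interpolation=2)[:,:,::-1] for i in (b[130:270,230:370],a[150:290,130:270])]))
s=env.state();print(s['eef_pos'],s['ft_force'])"
```

```text
[512.83860898  63.60318664  41.64568504] [ 0.21656674  0.1084986  -0.01946386]
```

View pics/z4.png

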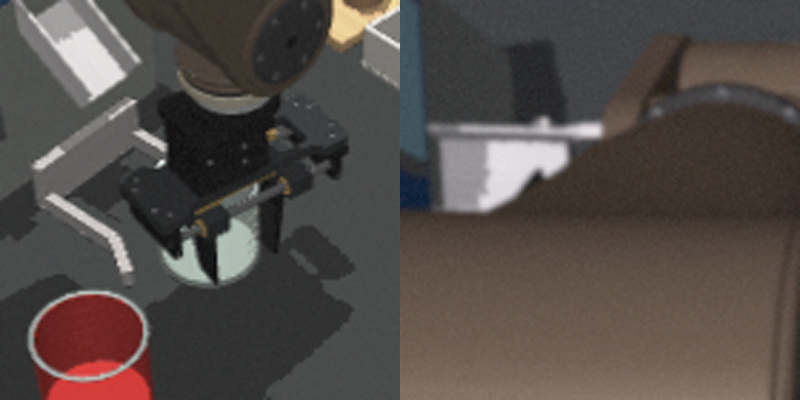

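The beaker is at the bay mouth between the flares. Now I'll push along the bay axis, slowing down towards the stop.

Request:
drive_tool(deltas="-.005 .05 0 0;-.005 .05 0 0;-.005 .05 0 0;-.005 .05 0 0;-.005 .05 0 0;-.005 .05 0 0;-.005 .05 0 0;-.005 .05 0 0;-.005 .05 0 0;-.005 .05 0 0")

```text
t: 7.52
eef_pos: [507.7, 113.9, 41.7]
tcp_rot: [3.142, 0.0, 1.443]
ft_force: [0.9, -1.8, -1.3]
opening: 0.59
grip_force: 0.6
```

Request:
drive_tool(deltas="-.005 .05 0 0;-.005 .05 0 0;-.005 .05 0 0;-.005 .05 0 0;-.004 .04 0 0;-.003 .03 0 0;-.003 .03 0 0")

```text
t: 8.1
eef_pos: [504.7, 143.7, 41.7]
tcp_rot: [3.142, 0.0, 1.443]
ft_force: [0.9, -1.5, 0.0]
opening: 0.591
grip_force: 0.6
```

```bash
python3 -c "
from h import *
b,_=grab('side','side4');cv2.imwrite('pics/z5.png',cv2.resize(b[130:250,220:340,::-1],(600,600),interpolation=2))
s=env.state();print(s['eef_pos'],s['ft_force'])"
```

```text
[504.67051719 144.01488269  41.67058968] [-0.43359692 -0.04772876  0.34696575]
```

View pics/z5.png

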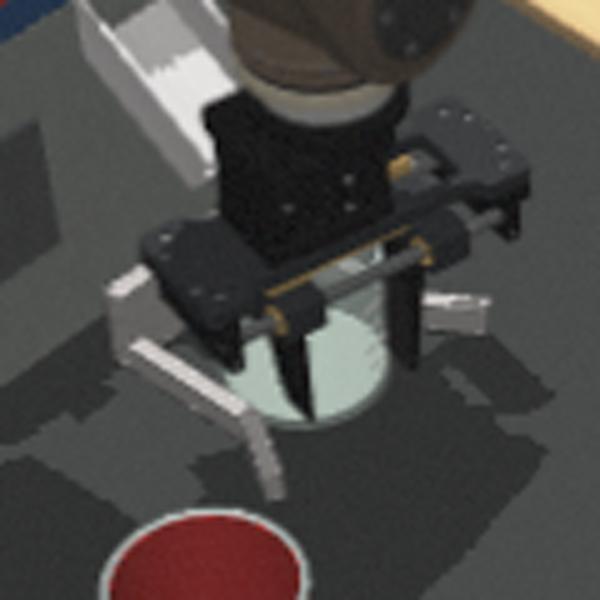

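The beaker is inside the rails with roughly 20 mm left, so I'll use slow steps and check the force.

Request:
drive_tool(deltas="-.002 .02 0 0;-.002 .02 0 0;-.002 .02 0 0;-.002 .02 0 0;-.002 .02 0 0;-.002 .02 0 0;-.002 .02 0 0")

```text
t: 8.73
eef_pos: [503.4, 157.5, 41.7]
tcp_rot: [3.141, -0.0, 1.443]
ft_force: [-0.4, -1.1, 0.9]
opening: 0.591
grip_force: 0.6
```

Request:
drive_tool(deltas="-.001 .01 0 0;-.001 .01 0 0;-.001 .01 0 0")

```text
t: 8.98
eef_pos: [503.0, 160.4, 41.6]
tcp_rot: [3.142, 0.0, 1.443]
ft_force: [1.5, -1.2, -0.3]
opening: 0.59
grip_force: 0.7
```

Request:
drive_tool(deltas="0 .006 0 0;-.001 .006 0 0;0 .006 0 0;-.001 .006 0 0")

```text
t: 9.32
eef_pos: [502.9, 162.8, 41.7]
tcp_rot: [3.141, 0.0, 1.443]
ft_force: [-0.1, -1.3, 0.0]
opening: 0.588
grip_force: 0.7
```

Request:
drive_tool(deltas="0 .005 0 0;-.001 .005 0 0;0 .005 0 0")

```text
t: 9.57
eef_pos: [502.8, 164.3, 41.6]
tcp_rot: [3.142, 0.0, 1.443]
ft_force: [-0.4, -1.9, 0.5]
opening: 0.587
grip_force: 0.7
```

```bash
python3 -c "
from h import *
b,_=grab('side','side5');cv2.imwrite('pics/z6.png',cv2.resize(b[140:240,220:320,::-1],(600,600),interpolation=2))
s=env.state();print(s['eef_pos'],s['ft_force'])"
```

```text
[502.75122259 164.35214935  41.65321657] [-0.36577778 -1.30076024 -0.43329094]
```

View pics/z6.png

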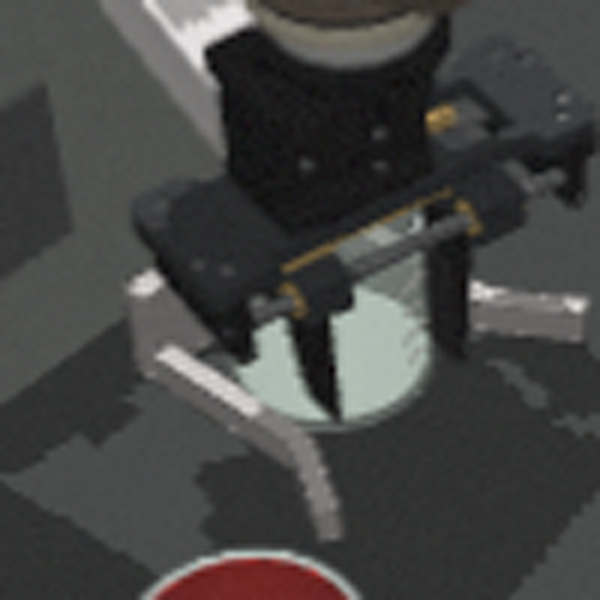

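Request:
drive_tool(deltas="0 .005 0 0;-.001 .005 0 0;0 .005 0 0")

```text
t: 9.87
eef_pos: [502.6, 165.8, 41.7]
tcp_rot: [3.142, 0.0, 1.443]
ft_force: [-0.6, -1.2, -0.1]
opening: 0.591
grip_force: 0.7
```

Request:
drive_tool(deltas="0 .005 0 0;-.001 .005 0 0")

```text
t: 10.03
eef_pos: [502.6, 166.8, 41.7]
tcp_rot: [3.141, 0.0, 1.443]
ft_force: [0.6, -0.8, 0.5]
opening: 0.591
grip_force: 0.7
```

Request:
drive_tool(deltas="0 .005 0 0;0 .005 0 0")

```text
t: 10.2
eef_pos: [502.5, 167.7, 41.7]
tcp_rot: [3.142, 0.0, 1.443]
ft_force: [1.1, -6.4, 0.8]
opening: 0.592
grip_force: 2.6
```

Contact with the stop at 6.4 N. I'll back off straight behind the beaker and then go up.

Request:
drive_tool(deltas="-.005 -.03 0 0;-.013 -.1 0 0;-.025 -.2 0 0;-.04 -.3 0 0;-.04 -.3 0 0;0 0 .4 0;0 0 .4 0;0 0 .4 0;0 0 .4 0;0 -.35 0 0")

```text
t: 11.03
eef_pos: [492.3, 41.8, 208.3]
tcp_rot: [3.131, -0.002, 1.446]
ft_force: [1.9, 0.2, -0.0]
opening: 0.589
grip_force: 0.0
```

Request:
drive_tool(deltas="0 -.4 0 0;-.05 -.4 0 0;-.05 -.4 0 0;-.05 -.4 0 0;0 0 0 0", gripper=0.41)

```text
t: 11.45
eef_pos: [474.3, -126.1, 201.6]
tcp_rot: [3.141, 0.001, 1.438]
ft_force: [0.4, 0.6, -0.8]
opening: 0.591
grip_force: 0.0
```

```bash
python3 -c "
from h import *
a,_=grab('top','top6');b,_=grab('side','side6')
r=lambda a:cv2.resize(a[:,:,::-1],(400,400),interpolation=2)
cv2.imwrite('pics/z7.png',np.hstack([r(a[160:270,140:250]),r(b[130:240,220:330])]))
s=env.state();print(s['eef_pos'],s['tcp_rot'],s['ft_force'])"
```

```text
[ 474.54974152 -121.88955193  201.50007346] [-3.14141456e+00 -2.52415222e-04  1.43931178e+00] [ 0.24212218 -0.08831647  0.35664636]
```

View pics/z7.png

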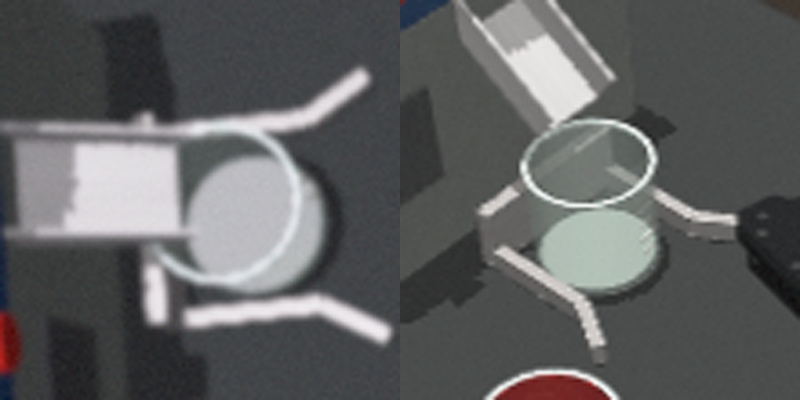

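The beaker stands in the bay against the stop plate, centred between the rails with the chute over its far rim. The top-view crop shows its base at about (256,223). Next I'll measure the dial numerically, from blobs and a ring fit.

```bash
python3 -c "
from h import *
P=lambda n,u,v,z:onz(n,u,v,z)[:2]
print('base',P('top',140+256/3.636,160+223/3.636,3).round(1))
res={}
for n,z0 in(('top',(450.8,-324.2)),('side',(449,-329.6))):
  im=np.load(f'pics/{n}0.npz')['im'].astype(int)
  V,U=np.mgrid[200:400,340:520] if n=='side' else np.mgrid[205:290,405:510]
  g=im.mean(2);sat=im.max(2)-im.min(2)
  W=np.array([P(n,u,v,50) for u,v in zip(U.ravel(),V.ravel())]);gg=g[V,U].ravel();ss=sat[V,U].ravel()
  c=np.array(z0)
  for _ in range(6):
    # ring: darkest radius per direction between 44 and 66mm
    d=W-c;r=np.hypot(*d.T);a=np.arctan2(d[:,1],d[:,0]);pts=[]
    for t in np.arange(-np.pi,np.pi,.1):
      k=(abs((a-t+np.pi)%(2*np.pi)-np.pi)<.1)&(r>46)&(r<66)&(gg<140)
      if k.sum()>3: w=140-gg[k];pts.append((W[k]*w[:,None]).sum(0)/w.sum())
    p=np.array(pts);
    for _ in range(3):
      s=np.linalg.lstsq(np.c_[2*p,np.ones(len(p))],(p**2).sum(1),rcond=None)[0];R=np.sqrt(s[2]+s[:2]@s[:2])
      e=abs(np.hypot(*(p-s[:2]).T)-R);p=p[e<max(2,1.5*np.median(e))]
    c=s[:2]
  print(n,'ring c',c.round(1),'R',R.round(1),len(p),'res',e.mean().round(2))
  W2=np.array([P(n,u,v,62) for u,v in zip(U.ravel(),V.ravel())])
  m=((gg>185)&(np.hypot(*(W2-c).T)<72)).reshape(U.shape).astype('uint8')
  k,L,st,_=cv2.connectedComponentsWithStats(m,connectivity=8)
  for i in range(1,k):
    if st[i,4]<3: continue
    q=W2[(L==i).ravel()];d=q.mean(0)-c;r=np.hypot(*(q-c).T)
    ev=np.linalg.eigh(np.cov(q.T))[1][:,1]
    print('blob',st[i,4],q.mean(0).round(1),'r',np.hypot(*d).round(1),r.min().round(),r.max().round(),'ang',np.degrees(np.arctan2(d[1],d[0])).round(1)%360,'axis',np.degrees(np.arctan2(ev[1],ev[0])).round(1))
"
```

```text
base [508.1 212.7]Traceback (most recent call last):
  File "<string>", line 10, in <module>
    W=np.array([P(n,u,v,50) for u,v in zip(U.ravel(),V.ravel())]);gg=g[V,U].ravel();ss=sat[V,U].ravel()
                ~^^^^^^^^^^
  File "<string>", line 3, in <lambda>
    P=lambda n,u,v,z:onz(n,u,v,z)[:2]
                     ~~~^^^^^^^^^
  File "h.py", line 12, in onz
    c,d=ray(n,u,v);return c+d*(z-c[2])/d[2]
        ~~~^^^^^^^
  File "h.py", line 6, in ray
    p=env.camera_params(n);K=np.array(p['mtx']);T=np.array(p['camera_from_world'])
ValueError: time passes only in moves, steps and waits
```

```bash
cat > dial.py <<'E'
from h import *
C={n:{k:np.array(v) for k,v in env.camera_params(n).items()} for n in('top','side')}
def PZ(n,U,V,z):
    p=C[n];K=p['mtx'];T=p['camera_from_world'];s=np.c_[(U-K[0,2])/K[0,0],(V-K[1,2])/K[1,1]];q=s
    for _ in range(15): q=s/(1+p['k1']*(q**2).sum(1))[:,None]
    d=np.c_[q,np.ones(len(q))]@T[:3,:3];c=-T[:3,:3].T@T[:3,3]
    return (c+d*((z-c[2])/d[:,2])[:,None])[:,:2]
def run(sfx,ns=('top','side'),fix=None):
  for n in ns:
    im=np.load(f'pics/{n}{sfx}.npz')['im'].astype(int);g=im.mean(2)
    V,U=np.mgrid[280:380,360:490] if n=='side' else np.mgrid[205:290,405:510]
    W=PZ(n,U.ravel(),V.ravel(),50);gg=g[V,U].ravel();c=np.array((450.8,-326.))
    if fix: c=np.array(fix[n])
    else:
     for _ in range(6):
      d=W-c;r=np.hypot(*d.T);a=np.arctan2(d[:,1],d[:,0]);pts=[]
      for t in np.arange(-np.pi,np.pi,.1):
        k=(abs((a-t+np.pi)%(2*np.pi)-np.pi)<.1)&(r>46)&(r<66)&(gg<140)
        if k.sum()>3: w=140-gg[k];pts.append((W[k]*w[:,None]).sum(0)/w.sum())
      p=np.array(pts)
      for _ in range(3):
        s=np.linalg.lstsq(np.c_[2*p,np.ones(len(p))],(p**2).sum(1),rcond=None)[0];R=np.sqrt(s[2]+s[:2]@s[:2])
        e=abs(np.hypot(*(p-s[:2]).T)-R);p=p[e<max(2,1.5*np.median(e))]
      c=s[:2]
     print(n,'ring c',c.round(1),'R',R.round(1),len(p),'res',e.mean().round(2))
    W2=PZ(n,U.ravel(),V.ravel(),62)
    m=((gg>185)&(np.hypot(*(W2-c).T)<72)).reshape(U.shape).astype('uint8')
    k,L,st,_=cv2.connectedComponentsWithStats(m,connectivity=8)
    for i in range(1,k):
      if st[i,4]<3: continue
      q=W2[(L==i).ravel()];d=q.mean(0)-c;r=np.hypot(*(q-c).T);ev=np.linalg.eigh(np.cov(q.T))[1][:,1]
      print(' blob',st[i,4],q.mean(0).round(1),'r',np.hypot(*d).round(1),r.min().round(),r.max().round(),'ang',(np.degrees(np.arctan2(d[1],d[0]))%360).round(1),'axis',(np.degrees(np.arctan2(ev[1],ev[0]))%180).round(1))
E
python3 -c "
from dial import *
run('0')"
```

```text
top ring c [ 451.9 -325.2] R 51.1 61 res 0.16
 blob 3 [ 509.8 -305.2] r 61.3 60.0 62.0 ang 19.1 axis 135.2
 blob 10 [ 493.3 -278.7] r 62.3 59.0 65.0 ang 48.3 axis 93.2
 blob 5 [ 464.2 -264.9] r 61.6 60.0 63.0 ang 78.4 axis 160.6
 blob 14 [ 450.2 -261.2] r 64.1 61.0 68.0 ang 91.5 axis 158.9
 blob 14 [ 439.9 -335.5] r 15.8 10.0 25.0 ang 220.7 axis 5.7
 blob 13 [ 433.3 -264.9] r 63.1 60.0 67.0 ang 107.1 axis 44.4
 blob 95 [ 416.  -280.4] r 57.4 41.0 71.0 ang 128.7 axis 150.2
 blob 11 [ 413.7 -330.2] r 38.5 34.0 44.0 ang 187.5 axis 3.9
 blob 10 [ 397.6 -291.7] r 63.8 61.0 66.0 ang 148.3 axis 92.8
 blob 20 [ 390.1 -308. ] r 64.1 59.0 72.0 ang 164.4 axis 23.2
 blob 17 [ 389.2 -322.5] r 62.8 58.0 71.0 ang 177.5 axis 152.0
 blob 9 [ 392.5 -337.8] r 60.7 57.0 64.0 ang 191.9 axis 18.2
side ring c [ 452.4 -326.2] R 51.2 61 res 0.23
 blob 3 [ 488.  -287.2] r 52.9 50.0 55.0 ang 47.7 axis 40.7
 blob 4 [ 475.3 -278.5] r 53.0 51.0 55.0 ang 64.4 axis 39.4
 blob 4 [ 497.6 -299.8] r 52.4 50.0 55.0 ang 30.3 axis 38.0
 blob 3 [ 504.4 -314.4] r 53.4 52.0 55.0 ang 12.9 axis 6.4
 blob 6 [ 445.3 -270.9] r 55.8 53.0 58.0 ang 97.3 axis 69.0
 blob 6 [ 430.2 -273.2] r 57.5 55.0 60.0 ang 112.7 axis 89.1
 blob 17 [ 455.3 -317.2] r 9.5 7.0 19.0 ang 72.2 axis 7.7
 blob 46 [ 419.6 -282.2] r 54.9 44.0 66.0 ang 126.6 axis 126.8
 blob 6 [ 403.1 -287.7] r 62.6 59.0 65.0 ang 142.0 axis 131.0
 blob 4 [ 393.9 -300.4] r 63.9 61.0 66.0 ang 156.1 axis 159.0
 blob 8 [ 417.4 -329.9] r 35.1 30.0 40.0 ang 186.0 axis 0.4
 blob 3 [ 388.7 -315.5] r 64.5 63.0 66.0 ang 170.4 axis 6.5
 blob 7 [ 385.4 -330.9] r 67.1 64.0 70.0 ang 184.0 axis 173.1
 blob 3 [ 389.  -346.3] r 66.5 65.0 68.0 ang 197.6 axis 5.3
```

Request:
drive_tool(deltas="-.02 -.2 0 -.0384;-.02 -.2 0 -.0384;-.02 -.2 0 -.0384;-.02 -.2 0 -.0384;-.02 -.2 0 -.0384;-.02 -.2 0 -.0384;-.02 -.2 0 -.0384;-.02 -.2 0 -.0384;-.02 -.2 0 -.0384;-.02 -.2 0 -.0384")

```text
t: 12.38
eef_pos: [455.5, -319.9, 201.6]
tcp_rot: [-3.141, 0.0, 0.232]
ft_force: [0.8, -0.4, -0.0]
opening: 0.59
grip_force: 0.0
```

Request:
drive_tool(deltas="-.02 -.03 0 -.0384;0 0 -.3 0;0 0 -.3 0;0 0 0 0;0 0 0 0")

```text
t: 12.8
eef_pos: [453.3, -322.0, 141.1]
tcp_rot: [-3.139, 0.002, 0.117]
ft_force: [0.7, 0.2, -0.3]
opening: 0.593
grip_force: 0.0
```

Request:
drive_tool(deltas="-.013 -.037 -.2 0;0 0 -.2 0;0 0 -.1 0;0 0 -.07 0;0 0 0 0;0 0 0 0")

```text
t: 13.3
eef_pos: [452.4, -327.0, 85.5]
tcp_rot: [3.141, -0.001, 0.116]
ft_force: [0.0, 0.3, 0.5]
opening: 0.589
grip_force: 0.0
```

Request:
drive_tool(deltas="0 0 0 0;0 0 0 0;0 0 0 0;0 0 0 0;0 0 0 0;0 0 0 0", gripper=1)

```text
t: 13.8
eef_pos: [452.0, -327.0, 84.8]
tcp_rot: [3.141, -0.0, 0.116]
ft_force: [-0.8, -0.6, -0.3]
opening: 0.224
grip_force: 0.0
```

Request:
drive_tool(deltas="0 0 0 0;0 0 0 0;0 0 0 0;0 0 0 0")

```text
t: 14.13
eef_pos: [451.8, -326.5, 84.7]
tcp_rot: [-3.141, 0.0, 0.116]
ft_force: [-0.9, 4.3, 5.5]
opening: 0.168
grip_force: 30.0
```

Request:
drive_tool(deltas="0 0 0 -.03;0 0 0 -.03;0 0 0 -.03")

```text
t: 14.38
eef_pos: [451.8, -326.6, 84.7]
tcp_rot: [-3.141, 0.001, -0.171]
ft_force: [-0.7, 4.8, 5.0]
opening: 0.169
grip_force: 30.0
```

Request:
drive_tool(deltas="0 0 0 -.03;0 0 0 -.03;0 0 0 -.03;0 0 0 -.03;0 0 0 -.03;0 0 0 -.03;0 0 0 -.03;0 0 0 -.029;0 0 0 0")

```text
t: 15.13
eef_pos: [451.7, -326.6, 84.7]
tcp_rot: [3.141, 0.001, -0.923]
ft_force: [-2.0, 4.1, 5.3]
opening: 0.163
grip_force: 30.0
```

Request:
drive_tool(deltas="0 0 0 0;0 0 0 0;0 0 0 0;0 0 0 0;0 0 0 0", gripper=0.5)

```text
t: 15.55
eef_pos: [452.0, -327.1, 84.6]
tcp_rot: [3.141, -0.0, -0.918]
ft_force: [0.6, 0.0, -0.2]
opening: 0.453
grip_force: 0.0
```

Request:
drive_tool(deltas="0 0 .2 0;0 0 .35 0;0 0 .35 0;0 .35 0 0;0 .4 0 0;0 .4 0 0;0 .4 0 0;0 .4 0 0;0 .4 0 0;0 0 0 0")

```text
t: 16.38
eef_pos: [451.0, -86.8, 174.8]
tcp_rot: [3.141, 0.001, -0.913]
ft_force: [-0.1, 0.6, -0.3]
opening: 0.5
grip_force: 0.0
```

```bash
python3 -c "
from dial import *
grab('top','top9');grab('side','side9')
run('9')
t=cv2.imread('pics/top9.png');s=cv2.imread('pics/side9.png')
cv2.imwrite('pics/z8.png',np.hstack([cv2.resize(t[207:282,408:508],(400,300),interpolation=2),cv2.resize(s[285:375,365:485],(400,300),interpolation=2)]))"
```

```text
top ring c [ 451.9 -325.2] R 51.0 61 res 0.16
 blob 10 [ 493.3 -278.7] r 62.3 59.0 65.0 ang 48.3 axis 93.2
 blob 5 [ 480.6 -270.5] r 61.8 60.0 64.0 ang 62.3 axis 143.3
 blob 7 [ 464.4 -264.1] r 62.4 60.0 65.0 ang 78.4 axis 99.0
 blob 14 [ 450.2 -261.2] r 64.1 61.0 68.0 ang 91.5 axis 158.9
 blob 15 [ 445.3 -320.4] r 8.2 2.0 17.0 ang 144.1 axis 127.7
 blob 14 [ 433.  -264.8] r 63.3 60.0 67.0 ang 107.4 axis 3.9
 blob 106 [ 416.3 -281.2] r 56.6 34.0 71.0 ang 128.9 axis 146.8
 blob 17 [ 397.7 -290.9] r 64.1 60.0 70.0 ang 147.6 axis 93.9
 blob 22 [ 390.  -308.2] r 64.2 59.0 72.0 ang 164.6 axis 33.9
 blob 19 [ 389.1 -321.7] r 62.9 58.0 71.0 ang 176.7 axis 143.4
 blob 9 [ 393.  -338.2] r 60.3 57.0 64.0 ang 192.4 axis 76.3
 blob 3 [ 389.4 -294.7] r 69.5 68.0 72.0 ang 154.0 axis 178.4
side ring c [ 452.3 -326.2] R 51.1 61 res 0.21
 blob 3 [ 488.  -287.2] r 52.9 50.0 55.0 ang 47.6 axis 40.7
 blob 4 [ 475.3 -278.5] r 53.0 51.0 55.0 ang 64.3 axis 39.4
 blob 5 [ 497.  -299.9] r 51.9 50.0 55.0 ang 30.5 axis 25.8
 blob 3 [ 504.4 -314.4] r 53.5 52.0 55.0 ang 12.8 axis 6.4
 blob 7 [ 445.3 -270.4] r 56.3 53.0 59.0 ang 97.1 axis 77.4
 blob 7 [ 429.7 -273.2] r 57.6 55.0 60.0 ang 113.1 axis 88.9
 blob 17 [ 461.1 -301.8] r 26.0 21.0 33.0 ang 70.1 axis 128.7
 blob 54 [ 421.2 -284. ] r 52.4 32.0 66.0 ang 126.4 axis 128.3
 blob 6 [ 403.1 -287.7] r 62.5 59.0 65.0 ang 141.9 axis 131.0
 blob 4 [ 393.9 -300.4] r 63.9 61.0 66.0 ang 156.1 axis 159.0
 blob 3 [ 388.7 -315.5] r 64.5 63.0 66.0 ang 170.4 axis 6.5
 blob 7 [ 385.4 -330.9] r 67.0 64.0 70.0 ang 184.0 axis 173.1
 blob 3 [ 389.  -346.3] r 66.4 65.0 68.0 ang 197.6 axis 5.3
```

View pics/z8.png

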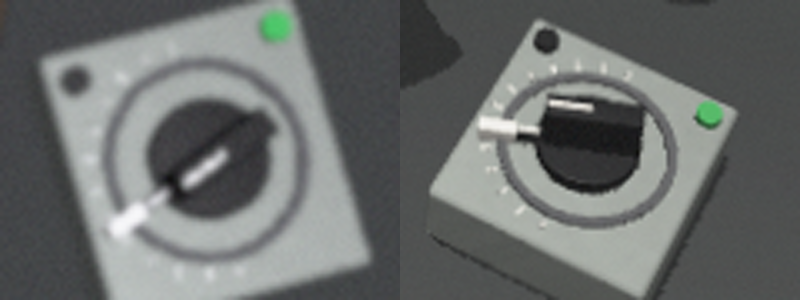

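The pointer appears in line with the tooth in both views. One numeric check of the angle, and a check that the beaker hasn't moved.

```bash
python3 -c "
from dial import *
for n,c in(('top',(451.9,-325.2)),('side',(452.3,-326.2))):
  g=np.load(f'pics/{n}9.npz')['im'].mean(2);V,U=np.mgrid[205:380,360:510]
  W=PZ(n,U.ravel(),V.ravel(),62)-c;r=np.hypot(*W.T);a=np.degrees(np.arctan2(W[:,1],W[:,0]))
  for lo,hi,b in((34,41,90),(46,58,195)):
    k=(r>lo)&(r<hi)&(abs(a-127)<13);w=np.clip(g[V,U].ravel()[k]-b,0,None);
    if lo<40: w=np.where(abs(a[k]-127)<9,w,0)
    print(n,lo,hi,((a[k]*w).sum()/w.sum()).round(1),(w>0).sum())
a=np.load('pics/side6.npz')['im'][130:240,220:310].astype(int);b=np.load('pics/side9.npz')['im'][130:240,220:310].astype(int);print(abs(a-b).mean())
"
```

```text
top 34 41 127.0 18
top 46 58 126.8 26
side 34 41 124.9 14
side 46 58 126.5 25
1.7326262626262627
```

```bash
python3 -c "
from cell import env
print(env.job_done())"
```

```text
the job is handed in; nothing more can be done
None
```

I slid the beaker into the bay until it touched the stop (about 6.4 N measured at contact), then turned the dial clockwise until its pointer was within about 1–2° of the raised tooth by camera. No other item was touched, and the job is handed in.

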